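# Push the lint comb through the gap to its stop rail

## Robot

A 6-joint arm with a two-finger parallel gripper is mounted at the origin on the work surface. World frame = base frame: x ahead of the robot, y to its left, z up, the work surface at z = 0. Lengths are in mm, angles in degrees, forces in N, time in s.
With the tool pointing down it reaches from about 350 to 850 mm from the base axis. Payload 8.1 kg.
Tool frame: the origin (TCP) lies midway between the tips of the shut fingers; the grasp point (between the pads) lies 19 mm behind it (r.pinch_z is the distance from the TCP to the grasp point, in mm); z points along the fingers, y is the line along which they close (so a half turn about z gives the same grasp; the last joint's range is limited). The gripper opens to 85 mm and grips with 20 to 120 N. Pads are 22 mm wide; open, the fingers measure 114 mm over their backs; the gripper's body (76 mm by 85 mm) begins 54 mm behind the grasp point. The pads swing forward as they close: fully open they stand 13 mm farther back than shut.
Start: joints at [-81.498, 7.471, 85.268, -0, 87.261, -4.893], TCP at [139.026, -583.676, 231.292] pointing down, gripper open.
Joint ranges: [-169.43, 169.43], [-51.17, 129.36], [1.28, 143.12], [-76.62, 256.62], [0, 156.53], [-152.29, 152.29]. Speed limits (degrees/s): [136.94, 136.94, 159.86, 180, 180, 180].

## Interface

Orientations are given as [roll, pitch, yaw] about the fixed x, y, z axes, in that order (R = Rz(yaw) Ry(pitch) Rx(roll)).
In Python, from bench import sensors, optics, job, r gives the robot as it stands.
- The arm moves only by the tool play_rows, never from a script. Its argument "motion" is a list that holds one entry, the list of rows, each a list of 6 numbers: the shift along the tool's x, y, z in cm, then the turn, a rotation vector about the tool's x, y, z in degrees. In form: [[[x, y, z, ax, ay, az], ...]]. A call has 1 to 5 rows; each row is the pose to reach, as a shift and turn from the pose commanded when the call began, along the tool's axes at that moment; what a row does not reach only later rows make up. A row lasts 1/10 s, in which the tool goes at most 50 mm and 8.59 degrees, less where a joint would pass 70% of its speed; a pose out of reach is approached as far as the arm can. A call with a gripper value outside its range is refused whole. "jaw" is the opening, from 0 (shut) to 1 (fully open), set as the call begins (left out, the last holds). The fingers move at their own pace and stop on an object; "squeeze" is the grip in N (left out, the last holds). Time passes only in rows, so rows that repeat a pose let the fingers close. It gives the time, the measured TCP pose, the force, the opening and the grip force at its end, in the units of the state.
- sensors.sense(): the state, without advancing time (a new reading comes with each control period).
- optics.snapshot(name): name is "side" or "top" or "wrist"; returns a dict with "pixels" (384x512x3 uint8, red, green, blue), "mtx" (3x3 intrinsics, pixels), "R" (3x3) and "t" (3): a world point X has camera coordinates R X + t; the wrist camera has in their place "T_tool_cam" (4x4, takes a point from camera to tool coordinates, whose origin is the TCP and whose axes are the flange's). Camera axes: x right, y down, z forward; pixel columns grow to the right and rows downward; lengths in mm; the calibration is good to about 2 mm. A picture is of the moment at which its call begins: read the wrist's pose just before it. There is no depth.
- job.hand_in(): hands the job in; it is judged then, once.
The state is a dict: "time": time; "joint_pos": joint angles; "qd": joint speeds; "joint_efforts": joint torques, N m; "tool_pos": TCP position; "tcp_rot": TCP orientation; "ft_force": force on the tool from outside, world axes, zero at the start; "wrist_torque": the same for the moment, N m; "finger_gap": finger opening in mm; "grip_force": force on a finger pad.
Only numpy, scipy, OpenCV 4.12 (cv2) and the standard library are available. Lean on these libraries where they do the work, as an engineer would, in place of code of your own. Each camera call takes 0.05 s, during which the arm holds its last target. There are 200 camera calls.

## Task

Without lifting it off the counter, push the wooden lint comb, toothed end first, through the narrow gap between the green lidded caddy and the squat steel canister and on until its teeth are up against the wooden stop rail behind them, and leave it lying flat there, straight and in line with the gap. Leave everything else on the counter where it is.

Things in the scene. Friction and masses are not known exactly. Their poses are not given: they have to be found in the camera images.
- comb: lint comb: flat loose wooden block, 60 mm wide (its x), 100 mm long with its steel teeth (its y), 18 mm thick, 80-160 g, on the side of the gap away from the rail; toothed end roughly towards the gap, but up to 0.4 rad askew and up to 40 mm off the gap's centre line. Origin: centre of underside, 50 mm from either end; +y to the teeth. Plain end and both long sides are flat upright faces
- comb_teeth (a point): tip of the comb's teeth, at the middle of its toothed end, 50 mm along the comb's +y and 9 mm above its underside; the row of teeth is 52 mm wide
- rail: stop rail: fixed dark wooden strip 180 mm long (its x), 20 mm wide (its y), 18 mm high, square to the gap. Origin: centre of underside. Its +y is the way the comb must travel; its -y face, 10 mm from the origin, looks at the gap. The gap's centre line meets the rail's middle within 2 mm; the gap's narrowest place lies about 195 mm from the origin along -y
- caddy: sage green plastic caddy, hinged lid shut, fixed, square with the rail (same axes): 100 mm across the gap's direction (x), 110 mm along it (y), 55 mm high, upright corners rounded at 12 mm. Origin: centre of underside. Stands on one side of the gap, the robot's side or the far side
- canister: squat round steel canister, fixed: 100 mm across, 55 mm high. Origin: centre of underside. Stands on the other side of the gap; the gap between the caddy's flat side and the canister is 66 to 70 mm wide, its centre line runs midway between their origins, along the rail's y
- measuring_cup: small open steel measuring cup, 66 mm across and 45 mm high with a short flat handle, standing to one side of the parking place between gap and rail; origin under its centre. Bystander
- clothes_peg: wooden clothes-peg lying flat, 8 x 72 x 9 mm, on the other side of the parking place; origin under its centre. Bystander
- spray_bottle: empty glass spray bottle, 72 mm across, 204 mm high, white spray head; origin under its centre. Bystander
- button_bowl: white ceramic bowl of spare buttons, 110 mm across, 42 mm high; origin under its centre. Bystander
- thread_spool: empty wooden thread spool, 32 mm across, 42 mm high, standing; origin under its centre. Bystander
- clothes_brush: wooden clothes brush lying on its bristles, 50 x 140 x 34 mm; origin under its centre. Bystander
- soap_box: white card soap box, 60 x 90 x 35 mm; origin under its centre. Bystander
Not all that is in view belongs to the job. Of the things that look like the rail, the largest one is meant.

How it is judged (in metres and radians):
On the way:
1. the comb lies flat in the gap between caddy and canister, toothed end first (x of comb in the frame of rail between -0.015 and 0.015 m and y of comb in the frame of rail between -0.225 and -0.165 m and y of comb_teeth in the frame of rail above -0.18 m and angle between the y axis of comb and the y axis of rail, either way round below 0.17 rad and height (world z) of comb below 0.006 m and angle between comb's own z axis and vertical below 0.08 rad), for 0.05 s.
At the end, for the whole second after the job is handed in: the comb lies still and flat on the counter beyond the gap, the tip of its teeth within 12 mm of the rail's face, its middle within 25 mm of the gap's centre line, within 0.17 rad of straight, and every bystander within 20 mm of where it was (y of comb_teeth in the frame of rail above -0.022 m and x of comb in the frame of rail between -0.025 and 0.025 m and angle between the y axis of comb and the y axis of rail, either way round below 0.17 rad and height (world z) of comb below 0.006 m and angle between comb's own z axis and vertical below 0.08 rad and linear speed of comb below 0.01 m/s and distance of each of measuring_cup, clothes_peg, spray_bottle, button_bowl, thread_spool, clothes_brush, soap_box from where it was at the start of the episode below 0.02 m); the robot touches nothing.
It fails at once if the comb is lifted or tipped off the counter (underside over 12 mm up, or tilted over 0.25 rad) (height (world z) of comb above 0.012 m or angle between comb's own z axis and vertical above 0.25 rad).
It fails at once if another thing on the counter is moved by more than 20 mm or tipped (distance of any of measuring_cup, clothes_peg, spray_bottle, button_bowl, thread_spool, clothes_brush, soap_box from where it was at the start of the episode above 0.02 m or angle between any of measuring_cup, clothes_peg, spray_bottle, button_bowl, thread_spool, clothes_brush, soap_box's own z axis and vertical above 0.4 rad).
It also fails if it takes over 72 s, if anything falls off the work surface, if the arm or the gripper's body presses on something with over 40 N, if the wrist force passes 120 N, or if a joint passes its speed limit or range.

## Working session

There is one attempt and no reset: what is moved stays moved. The work goes in short steps, Python scripts to look and compute and a tool call to move; the robot and the scene stay as the last step left them, time stands still between calls to the robot, and variables do not carry over. Pictures are saved under pics/ and viewed, at most 10 in all, crops included, and the job is handed in when it is done.

Besides the shell and the picture viewer there is one more tool, called in YAML: its name, and indented under it one key for each argument. play_rows: Moves the arm, as the interface text tells. Its arguments: {"type":"object","properties":{"motion":{"type":"array","items":{"type":"array","items":{"type":"array","items":{"type":"number"}}}},"jaw":{"type":"number"},"squeeze":{"type":"number"}},"required":["motion"]}

```bash
mkdir -p pics
cat > h.py <<'E'
from bench import sensors, optics, job, r
import numpy as np, cv2
def snap(n,f):
    s=sensors.sense(); d=optics.snapshot(n); cv2.imwrite('pics/'+f,cv2.cvtColor(d['pixels'],cv2.COLOR_RGB2BGR))
    np.savez('pics/'+f+'.npz',**{k:np.array(v) for k,v in d.items()},tp=s['tool_pos'],tr=s['tcp_rot']); return d
def back(d,uv,z=0.):
    R=np.array(d['R']);t=np.array(d['t']).ravel();K=np.array(d['mtx']);C=-R.T@t
    out=[]
    for (u,v),zz in zip(uv,np.broadcast_to(z,len(uv))):
        w=R.T@np.linalg.solve(K,[u,v,1]); out.append(C+w*(zz-C[2])/w[2])
    return np.array(out)
E
python3 - <<'E'
from h import *
for n in('top','side'):
    d=snap(n,n+'0.png'); print(n,d['mtx'],-np.array(d['R']).T@np.array(d['t']).ravel(),d['R'])
    im=cv2.imread(f'pics/{n}0.png'); cv2.imwrite(f'pics/{n}0b.png',cv2.resize(im,(800,600),interpolation=cv2.INTER_CUBIC))
print(sensors.sense())
E
```

```text
top [[446.7247713    0.         247.58339846]
 [  0.         446.7247713  195.30480613]
 [  0.           0.           1.        ]] [ 347.76870242   13.55499709 1607.02463041] [[-0.02041834 -0.99971151  0.01264828]
 [-0.99386492  0.01892024 -0.10897038]
 [ 0.10869963 -0.01479568 -0.99396453]]
side [[439.4899315    0.         257.55525498]
 [  0.         439.4899315  188.34978433]
 [  0.           0.           1.        ]] [477.70257053 933.87104357 847.75400956] [[-0.99864853 -0.0493843  -0.01619612]
 [-0.02001953  0.65310245 -0.75700489]
 [ 0.04796188 -0.75565758 -0.65320845]]
{'time': 0.1, 'joint_pos': array([-8.14994336e+01,  7.50988459e+00,  8.53246197e+01,  1.80961481e-03,
        8.72618322e+01, -4.89351722e+00]), 'qd': array([ 0.01717906, -0.11894941, -0.20937662, -0.01194242, -0.10239483,
       -0.11823175]), 'joint_efforts': array([ 1.84894001e-03, -5.70951998e+01, -5.01942766e+01, -2.58160043e-05,
        8.12412385e-03,  1.15871174e-05]), 'tool_pos': array([ 138.94186997, -583.17193566,  230.34353795]), 'tcp_rot': array([-1.79904169e+02, -1.00187099e-02,  1.33939873e+01]), 'ft_force': array([ 0.64777025,  0.81518196, -0.08150304]), 'wrist_torque': array([ 0.04314606, -0.02360848,  0.01788855]), 'grip_force': 0.0, 'finger_gap': 85.4467260610766}
```

View pics/top0b.png

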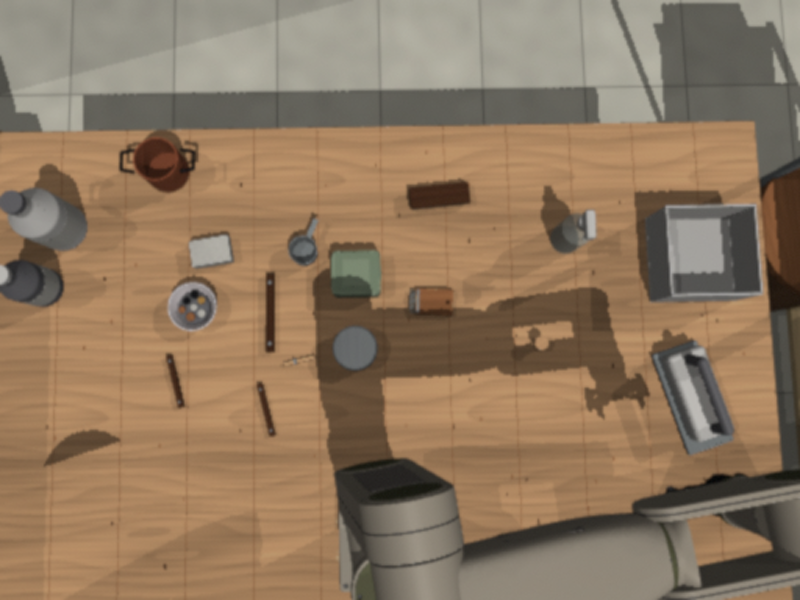

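View pics/side0b.png

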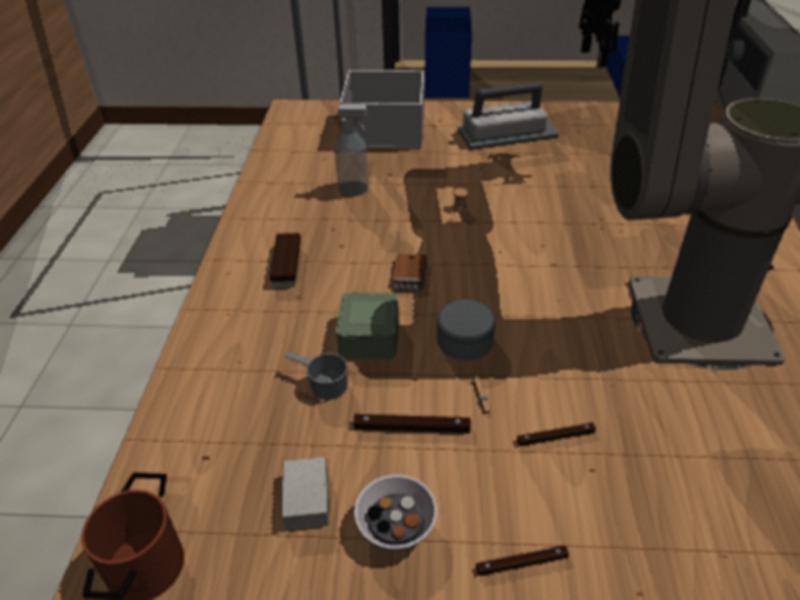

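Top picture: the arm-free scene shows three rail-like dark strips at (270,312), (175,380) and (265,408). The first is the longest and lies square behind the caddy (356,272) and canister (354,348). The comb is at (432,300), with its teeth to the left (+y world). I'll confirm this in a crop and measure.

Run:
```python
from h import *
im=cv2.imread('pics/top0.png'); c=im[150:260,150:310]; cv2.imwrite('pics/crop.png',cv2.resize(c,(800,550),interpolation=cv2.INTER_CUBIC))
d=np.load('pics/top0.png.npz'); f=1/1.5625
for n,p,z in [('rail',[(270,273),(270,351)],18),('s1',[(170,354),(181,406)],10),('s2',[(260,382),(271,435)],10),('caddy',[(333,252),(380,252),(380,297),(331,297)],55),('can',[(355,348)],55),('comb',[(410,289),(452,288),(452,313),(410,312)],18)]:
    print(n,back(d,np.array(p)*f,z).round(0)[:,:2].tolist())
```

```text
rail [[601.0, 257.0], [422.0, 257.0]]
s1 [[420.0, 485.0], [302.0, 459.0]]
s2 [[353.0, 281.0], [233.0, 257.0]]
caddy [[640.0, 109.0], [638.0, 3.0], [536.0, 5.0], [538.0, 115.0]]
can [[423.0, 63.0]]
comb [[558.0, -64.0], [558.0, -161.0], [501.0, -159.0], [505.0, -63.0]]
```

View pics/crop.png

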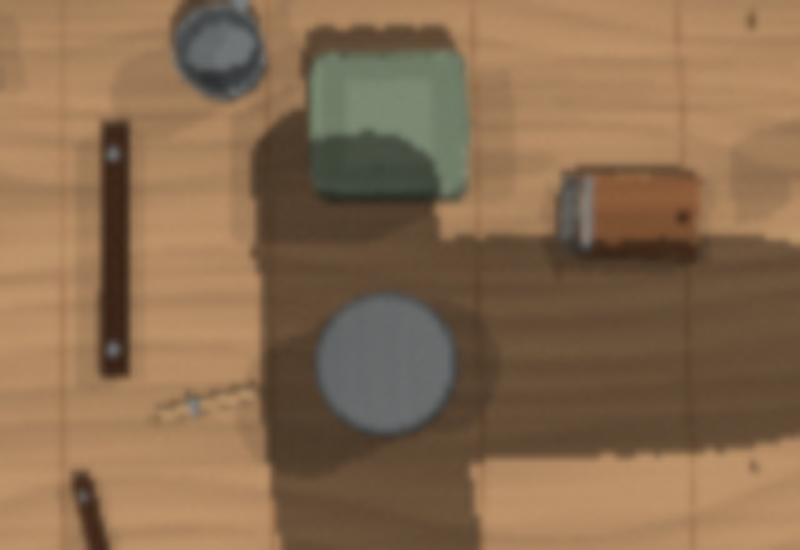

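The crop confirms it: the rail is at crop (115,249), 180 mm long, against about 120 mm for the other two. The comb's teeth are at (565,213) and its plain end is at (700,215). The peg is at (205,403) and the cup at (220,50). Next I'll measure precisely and plan the approach.

```bash
cat > m.py <<'E'
from h import *
E
python3 - <<'E'
from h import *
d=np.load('pics/top0.png.npz')
g=lambda p:(np.array(p)+.5)/5-.5+[150,150]
for n,p,z in [('rail',[(102,122),(129,121),(128,376),(100,376)],18),('caddy',[(311,52),(467,52),(467,199),(313,198)],55),('can',[(386,364),(316,364),(456,364),(386,293),(386,436)],55),('comb',[(562,172),(698,172),(697,255),(560,250)],18),('peg',[(157,415),(258,388)],9),('cup',[(220,52)],45)]:
    q=back(d,g(p),z)[:,:2]; print(n,q.round(1).tolist(),q.mean(0).round(1))
s=sensors.sense()
from scipy.spatial.transform import Rotation as Ro
print(Ro.from_euler('xyz',s['tcp_rot'],degrees=True).as_matrix().round(3))
w=optics.snapshot('wrist'); print(w['T_tool_cam'].round(3),w['mtx'])
E
```

```text
rail [[603.8, 266.8], [604.1, 247.4], [421.2, 248.7], [421.6, 268.5]] [512.7 257.8]
caddy [[645.0, 113.9], [643.0, 4.1], [538.6, 6.1], [541.3, 113.7]] [592.   59.4]
can [[424.3, 64.5], [425.3, 113.0], [423.3, 15.9], [473.7, 63.7], [374.5, 65.3]] [424.2  64.5]
comb [[561.4, -62.7], [559.5, -160.4], [499.7, -157.9], [505.1, -59.9]] [ 531.4 -110.2]
peg [[393.5, 229.5], [411.3, 157.5]] [402.4 193.5]
cup [[648.0, 179.0]] [648. 179.]
[[ 0.973  0.232 -0.   ]
 [ 0.232 -0.973  0.002]
 [ 0.    -0.002 -1.   ]]
[[ 0.00000e+00 -9.52000e-01 -3.07000e-01  7.78700e+01]
 [ 1.00000e+00 -0.00000e+00  1.00000e-03 -4.55000e-01]
 [-1.00000e-03 -3.07000e-01  9.52000e-01 -1.42185e+02]
 [ 0.00000e+00  0.00000e+00  0.00000e+00  1.00000e+00]] [[337.13949083   0.         256.69896121]
 [  0.         337.13949083 189.81397312]
 [  0.           0.           1.        ]]
```

play_rows:
  motion:
    - [[4,-2.8,0,0,0,-6.5],[8,-5.6,0,0,0,-13],[12,-8.4,0,0,0,-19.5],[16,-11.2,0,0,0,-26],[20,-14,0,0,0,-32.5]]
  jaw: 1

```text
time: 0.65
tool_pos: [302.0, -399.4, 231.0]
tcp_rot: [-180.0, -0.0, 46.1]
ft_force: [1.0, -1.2, -0.2]
finger_gap: 85.7
grip_force: 0.0
```

```bash
cat > to.py <<'E'
# python3 to.py x y z yaw : tool-frame shift (cm) and turn (deg) to that pose, tool down
import sys; from h import *
from scipy.spatial.transform import Rotation as Ro
s=sensors.sense(); R0=Ro.from_euler('xyz',s['tcp_rot'],degrees=True)
x,y,z,w=map(float,sys.argv[1:5]); R1=Ro.from_euler('xyz',[180,0,w],degrees=True)
print('t',s['time'],s['tool_pos'].round(1),s['tcp_rot'].round(2),'F',s['ft_force'].round(1),'gap',round(s['finger_gap'],1))
print((R0.inv().apply(np.array([x,y,z])-s['tool_pos'])/10).round(2),(R0.inv()*R1).as_rotvec(degrees=True).round(2))
E
python3 to.py 520 -130 230 90
```

```text
t 0.65 [ 302.  -399.4  231. ] [-1.7999e+02 -1.0000e-02  4.6140e+01] F [ 1.  -1.2 -0.2] gap 85.7
[34.53 -2.95  0.11] [-1.000e-02 -1.000e-02 -4.386e+01]
```

play_rows:
  motion:
    - [[4,-0.3,0,0,0,-7.5],[8.5,-0.7,0,0,0,-15],[13,-1.1,0,0,0,-23],[17.5,-1.5,0,0,0,-31],[22,-1.9,0,0,0,-38.5]]

```text
time: 1.15
tool_pos: [441.4, -228.2, 231.2]
tcp_rot: [-180.0, 0.0, 84.7]
ft_force: [0.9, -0.6, -0.5]
finger_gap: 85.7
grip_force: 0.0
```

```bash
python3 to.py 520 -150 230 90
```

```text
t 1.15 [ 441.4 -228.2  231.2] [-180.      0.     84.72] F [ 0.9 -0.6 -0.5] gap 85.7
[8.51 7.11 0.12] [-0.    0.   -5.28]
```

play_rows:
  motion:
    - [[4,3.5,0,0,0,-2.5],[8.5,7.1,0,0,0,-5.3],[8.5,7.1,0,0,0,-5.3],[8.5,7.1,0,0,0,-5.3]]

```text
time: 1.55
tool_pos: [520.2, -150.7, 230.7]
tcp_rot: [-179.9, -0.0, 89.9]
ft_force: [-0.4, -1.3, -0.3]
finger_gap: 85.1
grip_force: 0.0
```

```bash
cat >> h.py <<'E'
from scipy.spatial.transform import Rotation as Ro
def wcam(f):
    d=dict(np.load('pics/'+f+'.npz')); T=d['T_tool_cam']; Rt=Ro.from_euler('xyz',d['tr'],degrees=True).as_matrix()
    Rwc=Rt@T[:3,:3]; C=Rt@T[:3,3]+d['tp']; return dict(mtx=d['mtx'],R=Rwc.T,t=-Rwc.T@C)
E
python3 - <<'E'
from h import *
snap('wrist','w1.png'); im=cv2.imread('pics/w1.png'); cv2.imwrite('pics/w1b.png',cv2.resize(im,(800,600),interpolation=cv2.INTER_CUBIC))
s=sensors.sense(); print(s['tool_pos'],s['tcp_rot'])
E
```

```text
[ 519.36672787 -151.93609985  230.76243439] [-1.79923051e+02  3.05640682e-03  8.97727435e+01]
```

View pics/w1b.png

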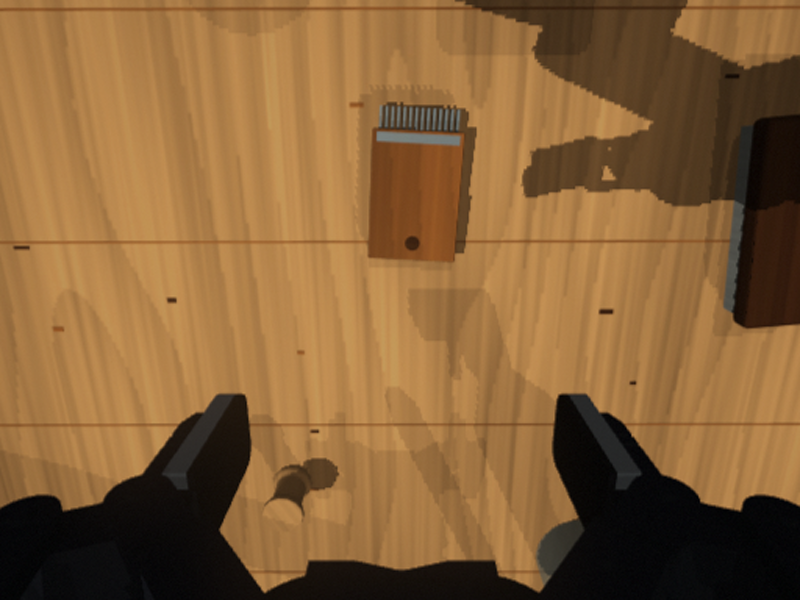

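Run:
```python
from h import *
c=wcam('w1.png'); g=lambda p:(np.array(p)+.5)/1.5625-.5
q=back(c,g([(374,127),(465,131),(454,262),(368,258),(421,105)]),[18,18,18,18,9])[:,:2]
print(q.round(1).tolist()); 
for a,b in((0,3),(1,2)):
    v=q[a]-q[b]; print('yaw off',np.degrees(np.arctan2(v[0],v[1])))
print('spool',back(c,g([(293,470),(283,512)]),[0,42]).round(0))
```

```text
[[501.8, -71.9], [560.2, -74.4], [555.6, -161.0], [496.1, -158.1], [532.1, -58.3]]
yaw off 3.7874168874676006
yaw off 3.038488142995503
spool [[ 429. -343.    0.]
 [ 429. -350.   42.]]
```

```bash
python3 to.py 510 80 300 90
```

```text
t 1.6 [ 519.4 -151.9  230.8] [-179.92    0.     89.77] F [-0.3  0.3 -0.1] gap 85.2
[23.19 -1.04 -6.92] [-0.08  0.   -0.23]
```

Comb found at about (529,-110), with its axis leaning about 3.4° toward +x. Next I'll look at the gap and rail from above with the wrist camera.

play_rows:
  motion:
    - [[4,-0.2,-1.5,0,0,0],[8.5,-0.4,-3,0,0,0],[13,-0.6,-4.5,0,0,0],[17.5,-0.8,-6,0,0,0],[22,-1,-7,0,0,0]]

```text
time: 2.1
tool_pos: [510.3, 67.3, 302.7]
tcp_rot: [179.9, 0.0, 89.5]
ft_force: [1.5, 0.2, -0.6]
finger_gap: 85.3
grip_force: 0.0
```

play_rows:
  motion:
    - [[4,0,0,0,0,0],[5.5,0,0,0,0,0],[5.5,0,0,0,0,0],[5.5,0,0,0,0,0]]

```text
time: 2.5
tool_pos: [510.9, 121.1, 300.9]
tcp_rot: [-180.0, 0.1, 89.6]
ft_force: [0.3, 0.2, 0.7]
finger_gap: 85.5
grip_force: 0.0
```

Run:
```python
from h import *
snap('wrist','w2.png'); im=cv2.imread('pics/w2.png'); cv2.imwrite('pics/w2b.png',cv2.resize(im,(800,600),interpolation=cv2.INTER_CUBIC))
s=sensors.sense(); print(s['tool_pos'],s['tcp_rot'],s['qd'])
```

```text
[510.99574836 120.81750759 300.95758807] [-1.79964230e+02  4.97428429e-02  8.95859138e+01] [-0.45689023  0.10527674 -0.02000627  0.17902744 -0.05278482  0.2684534 ]
```

View pics/w2b.png

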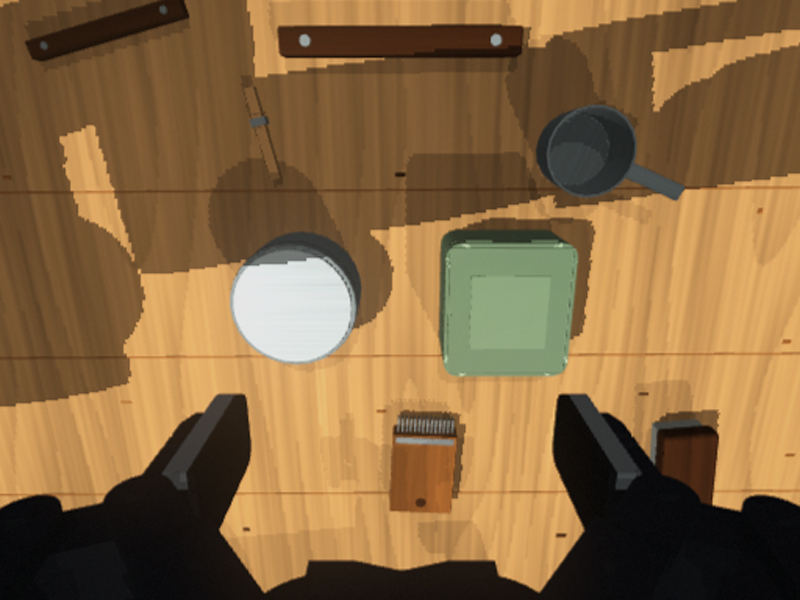

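The wrist view shows the rail at (400,40), canister top at (294,303), caddy top's left edge at x≈444, comb at (424,468), peg at (263,130) and cup at (585,150).

```bash
python3 - <<'E'
from h import *
c=wcam('w2.png'); g=lambda p:(np.array(p)+.5)/1.5625-.5
P=lambda n,p,z:print(n,back(c,g(p),z)[:,:2].round(1).tolist())
P('rail',[(279,27),(522,27),(522,55),(280,57)],18)
P('can',[(294,304),(232,304),(356,304),(294,244),(294,363)],55)
P('caddy',[(446,250),(443,370),(578,250),(568,372),(505,376)],55)
P('comb',[(395,427),(456,430),(451,512),(390,509)],18)
P('peg',[(278,182)],9);P('cup',[(537,150)],45)
E
python3 to.py 526 -145 150 86.6
```

```text
rail [[421.8, 269.3], [598.5, 268.1], [599.7, 249.5], [420.9, 249.3]]
can [[426.1, 69.0], [377.8, 69.3], [474.3, 68.7], [429.3, 116.5], [422.6, 18.7]]
caddy [[543.4, 111.2], [543.0, 11.8], [642.7, 110.6], [644.4, 9.4], [593.5, 6.1]]
comb [[502.8, -63.8], [559.2, -67.2], [556.6, -159.0], [497.0, -155.1]]
peg [[410.3, 157.7]]
cup [[609.1, 182.9]]
t 2.55 [511.  120.8 301. ] [-1.7996e+02  5.0000e-02  8.9590e+01] F [-0.3 -1.2 -0.4] gap 85.4
[-26.56   1.7   15.12] [-0.03  0.05  2.99]
```

play_rows:
  motion:
    - [[-4.5,0.3,2.5,0,0,0.6],[-9,0.6,5,0,0,1.2],[-13.5,0.9,7.5,0,0,1.8],[-18,1.2,10,0,0,2.4],[-22,1.5,12,0,0,3]]

```text
time: 3.05
tool_pos: [523.7, -100.0, 180.6]
tcp_rot: [-180.0, 0.0, 86.5]
ft_force: [0.8, 0.5, -0.0]
finger_gap: 85.5
grip_force: 0.0
```

play_rows:
  motion:
    - [[-2.5,0,1.5,0,0,0],[-4,0.2,3,0,0,0],[-4,0.2,3,0,0,0]]

```text
time: 3.35
tool_pos: [522.5, -138.7, 149.1]
tcp_rot: [-179.8, -0.0, 86.5]
ft_force: [-0.6, 0.4, -0.2]
finger_gap: 85.6
grip_force: 0.0
```

```bash
python3 to.py 527 -140 40 86.6
```

```text
t 3.35 [ 522.5 -138.7  149.1] [-1.7977e+02 -4.0000e-02  8.6460e+01] F [-0.6  0.4 -0.2] gap 85.6
[-0.11  0.5  10.9 ] [-0.23 -0.04 -0.14]
```

Descend to z≈40, then to z≈3.

play_rows:
  motion:
    - [[-0.1,0.4,4.5,0,0,0],[-0.1,0.5,9,0,0,0],[-0.1,0.5,10.9,0,0,0],[-0.1,0.5,10.9,0,0,0]]

```text
time: 3.75
tool_pos: [526.9, -135.9, 39.6]
tcp_rot: [-179.7, -0.1, 86.7]
ft_force: [-0.6, -0.7, -0.1]
finger_gap: 85.5
grip_force: 0.0
```

play_rows:
  motion:
    - [[0,0,1.5,0,0,0],[0,0,2.7,0,0,0],[0,0,3.6,0,0,0],[0,0,3.6,0,0,0]]

```text
time: 4.15
tool_pos: [528.7, -137.3, 5.7]
tcp_rot: [-179.9, -0.0, 86.7]
ft_force: [-0.7, -0.0, -0.3]
finger_gap: 85.5
grip_force: 0.0
```

```bash
python3 to.py 527 -140 2 86.6
python3 - <<'E'
from h import *
snap('wrist','w3.png'); im=cv2.imread('pics/w3.png'); cv2.imwrite('pics/w3b.png',cv2.resize(im,(800,600),interpolation=cv2.INTER_CUBIC))
E
```

```text
t 4.15 [ 528.7 -137.3    5.7] [-1.7991e+02 -3.0000e-02  8.6700e+01] F [-0.7 -0.  -0.3] gap 85.5
[-0.28 -0.15  0.37] [-0.09 -0.03  0.1 ]
```

View pics/w3b.png

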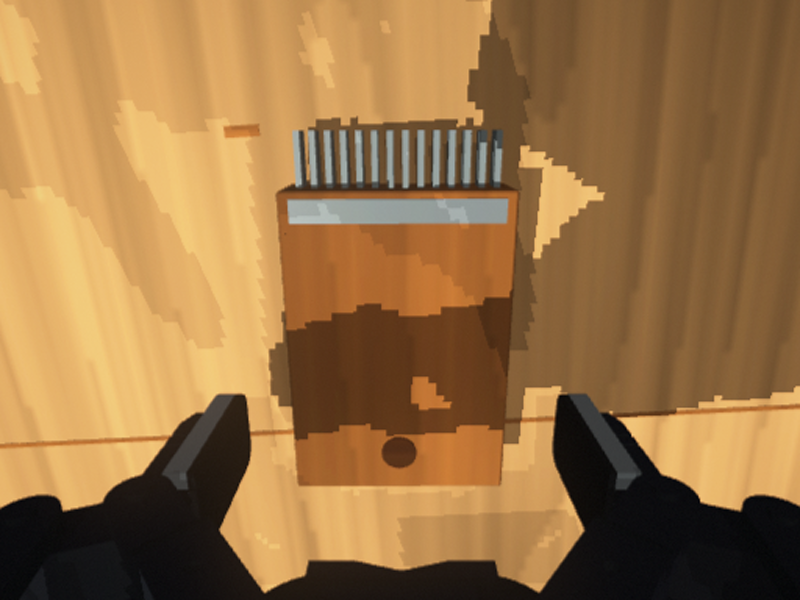

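The comb is centred between the open fingers at (400,330) and square to them, with its plain end at v≈485. I'll close gently.

play_rows:
  motion:
    - [[0,0,0.3,0,0,0],[0,0,0.3,0,0,0],[0,0,0.3,0,0,0],[0,0,0.3,0,0,0],[0,0,0.3,0,0,0]]
  jaw: 0.6
  squeeze: 20

```text
time: 4.7
tool_pos: [529.8, -137.8, 4.2]
tcp_rot: [180.0, 0.0, 86.7]
ft_force: [0.5, -0.9, 1.7]
finger_gap: 59.4
grip_force: 22.1
```

```bash
python3 to.py 509.5 -45 3 90; python3 -c "
from h import *
print(sensors.sense()['grip_force'],r.pinch_z)"
```

```text
t 4.7 [ 529.8 -137.8    4.2] [1.7996e+02 1.0000e-02 8.6700e+01] F [ 0.5 -0.9  1.7] gap 59.4
[ 9.15 -2.56  0.12] [ 0.04  0.01 -3.3 ]
22.109988927841187 18.700000000000003
```

play_rows:
  motion:
    - [[1,-0.5,0,0,0,-0.7],[2,-1,0,0,0,-1.5],[3.2,-1.6,0,0,0,-2.4],[4.6,-2.3,0,0,0,-3.3],[4.6,-2.3,0,0,0,-3.3]]

```text
time: 5.2
tool_pos: [508.2, -87.7, 4.0]
tcp_rot: [-180.0, -0.1, 90.1]
ft_force: [-2.1, 4.7, 7.4]
finger_gap: 59.5
grip_force: 22.7
```

```bash
python3 to.py 509.5 -25 5 90
python3 - <<'E'
from h import *
snap('wrist','w4.png'); im=cv2.imread('pics/w4.png'); cv2.imwrite('pics/w4b.png',cv2.resize(im,(800,600),interpolation=cv2.INTER_CUBIC))
E
```

```text
t 5.2 [508.2 -87.7   4. ] [-1.7997e+02 -8.0000e-02  9.0150e+01] F [-2.1  4.7  7.4] gap 59.5
[ 6.27  0.15 -0.09] [-0.03 -0.08  0.15]
```

View pics/w4b.png

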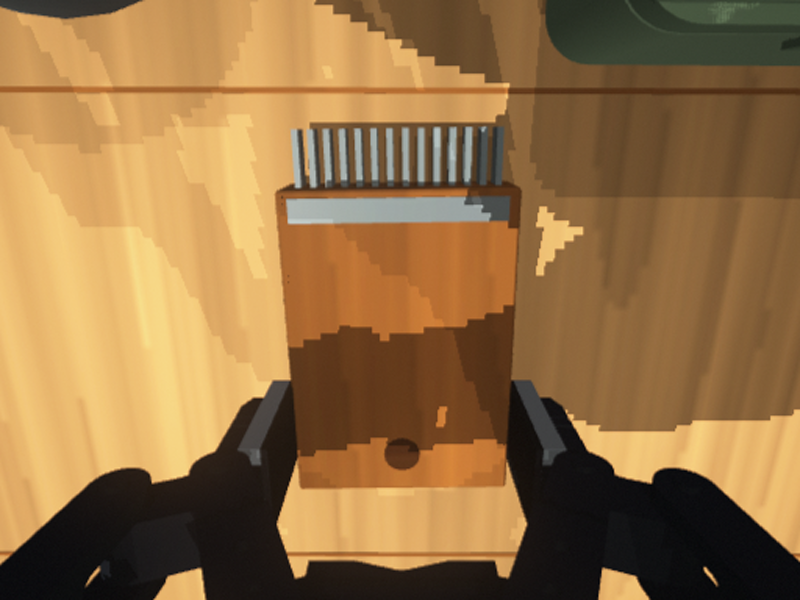

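The comb is held square, with teeth at v≈127 and the caddy corner at (560,60) ahead. I'll feed it into the gap.

play_rows:
  motion:
    - [[1.2,0.1,0,0,0,0],[2.4,0.1,0,0,0,0],[3.6,0.1,0,0,0,0],[4.8,0.1,0,0,0,0],[5.9,0.1,0,0,0,0]]

```text
time: 5.75
tool_pos: [510.2, -30.3, 4.0]
tcp_rot: [180.0, 0.0, 90.0]
ft_force: [-0.1, -3.5, 6.3]
finger_gap: 59.6
grip_force: 22.4
```

play_rows:
  motion:
    - [[0,0,0,0,0,0],[0,0,0,0,0,0]]

```text
time: 5.95
tool_pos: [510.2, -28.9, 4.1]
tcp_rot: [180.0, -0.1, 90.1]
ft_force: [-0.1, 5.8, 6.6]
finger_gap: 59.1
grip_force: 22.6
```

```bash
python3 to.py 509.5 -28 5 90
python3 - <<'E'
from h import *
snap('wrist','w5.png'); im=cv2.imread('pics/w5.png'); cv2.imwrite('pics/w5b.png',cv2.resize(im,(800,600),interpolation=cv2.INTER_CUBIC))
E
```

```text
t 5.95 [510.2 -28.9   4.1] [ 1.7998e+02 -1.2000e-01  9.0060e+01] F [-0.1  5.8  6.6] gap 59.1
[ 0.09 -0.07 -0.09] [ 0.02 -0.12  0.06]
```

View pics/w5b.png

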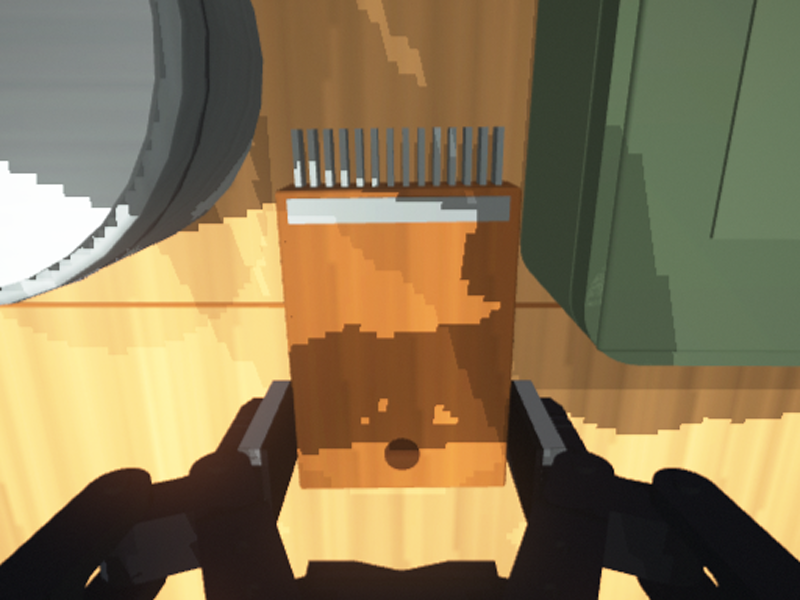

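The comb is straight in the gap, slightly nearer the caddy. I'll shift it 1 mm toward the canister, open the jaw and back out behind its plain end.

play_rows:
  motion:
    - [[0,-0.1,0,0,0,0],[0,-0.1,0,0,0,0]]

```text
time: 6.2
tool_pos: [509.4, -29.7, 4.0]
tcp_rot: [180.0, -0.1, 90.0]
ft_force: [1.8, 4.1, 5.9]
finger_gap: 59.2
grip_force: 22.4
```

play_rows:
  motion:
    - [[0,0,0,0,0,0],[0,0,0,0,0,0],[0,0,0,0,0,0],[0,0,0,0,0,0]]
  jaw: 0.9

```text
time: 6.6
tool_pos: [508.6, -31.4, 3.3]
tcp_rot: [-179.9, -0.0, 90.0]
ft_force: [0.2, -0.2, 0.6]
finger_gap: 76.8
grip_force: 0.0
```

play_rows:
  motion:
    - [[-1.5,0,0,0,0,0],[-3,0,0,0,0,0],[-4.5,0,0,0,0,0],[-5,0,0,0,0,0],[-5,0,0,0,0,0]]

```text
time: 7.1
tool_pos: [509.1, -82.8, 3.8]
tcp_rot: [180.0, 0.0, 89.9]
ft_force: [0.5, -0.6, 0.4]
finger_gap: 76.8
grip_force: 0.0
```

play_rows:
  motion:
    - [[0,0,-0.2,0,0,0],[0,0,-0.2,0,0,0],[0,0,-0.2,0,0,0],[0,0,-0.2,0,0,0],[0,0,-0.2,0,0,0]]
  jaw: 0.3

```text
time: 7.6
tool_pos: [509.1, -81.1, 5.7]
tcp_rot: [-180.0, -0.0, 90.0]
ft_force: [-0.1, -0.2, 0.2]
finger_gap: 25.5
grip_force: 0.0
```

```bash
python3 to.py 509.3 -75 6 90
python3 - <<'E'
from h import *
snap('wrist','w6.png'); im=cv2.imread('pics/w6.png'); cv2.imwrite('pics/w6b.png',cv2.resize(im,(800,600),interpolation=cv2.INTER_CUBIC))
E
```

```text
t 7.6 [509.1 -81.1   5.7] [-180.     -0.     90.03] F [-0.1 -0.2  0.2] gap 25.5
[ 0.61  0.02 -0.03] [-0.   -0.    0.03]
```

View pics/w6b.png

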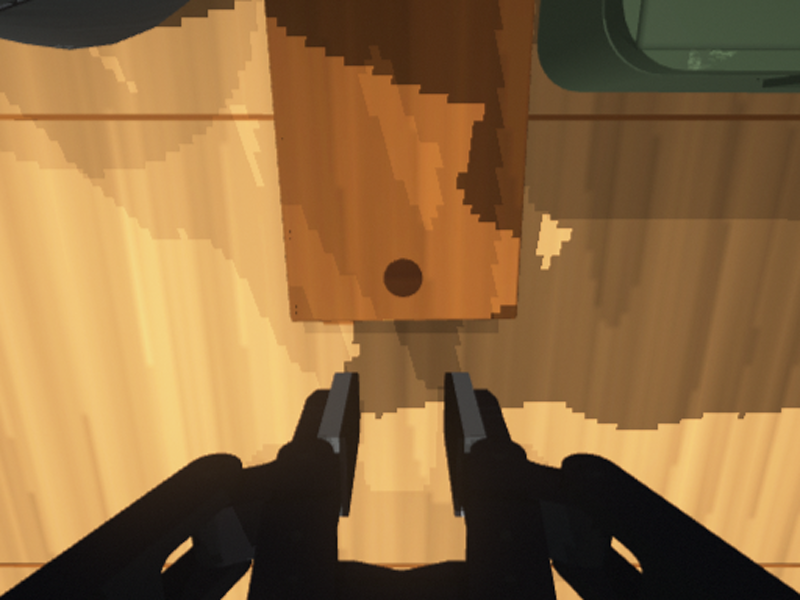

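The comb is released and straight, with its plain end at v≈320 and the fingers behind it. I'll narrow the jaw and raise the tool slightly so the linkage clears the caddy and canister, then push.

play_rows:
  motion:
    - [[0,0,-0.3,0,0,0],[0.5,0,-0.3,0,0,0],[1,0,-0.3,0,0,0],[1.3,0,-0.3,0,0,0],[1.6,0,-0.3,0,0,0]]
  jaw: 0.15

```text
time: 8.15
tool_pos: [509.1, -65.0, 8.7]
tcp_rot: [-180.0, -0.0, 90.0]
ft_force: [-0.1, 0.1, -0.3]
finger_gap: 13.1
grip_force: 0.0
```

play_rows:
  motion:
    - [[0.7,0,0,0,0,0],[1.5,0,0,0,0,0],[2.3,0,0,0,0,0],[3.2,0,0,0,0,0],[4.1,0,0,0,0,0]]

```text
time: 8.65
tool_pos: [509.1, -23.6, 8.8]
tcp_rot: [-180.0, -0.0, 90.0]
ft_force: [-0.1, -1.3, -0.9]
finger_gap: 13.1
grip_force: 0.3
```

```bash
python3 to.py 509.5 136 9 90
python3 - <<'E'
from h import *
snap('wrist','w7.png'); c=wcam('w7.png'); im=cv2.imread('pics/w7.png').astype(int)
# vertical-edge columns on a few rows, right of the image centre and left
b,g,r_=im[...,0],im[...,1],im[...,2]
for v in (60,110,150,190,215): 
    gr=np.abs(np.diff(cv2.GaussianBlur(im.sum(2).astype(np.float32),(3,3),0)[v])); k=np.argsort(gr[120:400])[-8:]+120
    print(v,sorted(k.tolist()))
E
```

```text
t 8.65 [509.1 -23.6   8.8] [-180.   -0.   90.] F [-0.1 -1.3 -0.9] gap 13.1
[15.96  0.04 -0.02] [-0. -0.  0.]
60 [128, 173, 174, 176, 177, 386, 387, 398]
110 [121, 180, 181, 380, 381, 382, 391, 392]
150 [148, 149, 182, 183, 184, 299, 300, 376]
190 [185, 186, 310, 311, 329, 345, 346, 372]
215 [187, 188, 212, 213, 268, 269, 280, 281]
```

play_rows:
  motion:
    - [[1,0,0,0,0,0],[2,0,0,0,0,0],[3,0,0,0,0,0],[4,0,0,0,0,0],[5,0,0,0,0,0]]

```text
time: 9.2
tool_pos: [509.9, 25.5, 9.8]
tcp_rot: [179.9, 0.1, 90.0]
ft_force: [-2.2, -4.6, 7.9]
finger_gap: 12.9
grip_force: 2.3
```

Run:
```python
from h import *
d=snap('wrist','w8.png'); cv2.imwrite('pics/w8b.png',cv2.resize(cv2.imread('pics/w8.png'),(800,600)))
```

```text
(no output)
```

View pics/w8b.png

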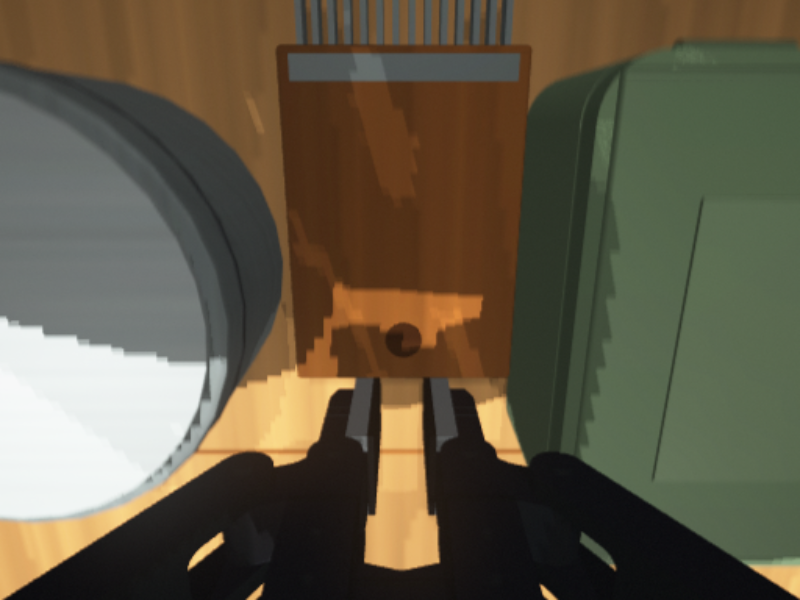

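The comb is straight and centred in the gap: block edges at x 280–528, between the canister at 282 and the caddy at 525. The vertical force rose, so I'll check whether that is contact.

play_rows:
  motion:
    - [[0,0,-0.15,0,0,0],[0,0,-0.15,0,0,0]]

```text
time: 9.45
tool_pos: [509.3, 26.1, 10.5]
tcp_rot: [180.0, -0.0, 90.0]
ft_force: [-0.1, -0.3, 0.1]
finger_gap: 12.7
grip_force: 0.0
```

```bash
python3 to.py 509.5 136 11 90
```

```text
t 9.45 [509.3  26.1  10.5] [ 1.7998e+02 -1.0000e-02  9.0020e+01] F [-0.1 -0.3  0.1] gap 12.7
[10.99  0.03 -0.05] [ 0.02 -0.01  0.02]
```

play_rows:
  motion:
    - [[0.8,0,0,0,0,0],[1.6,0,0,0,0,0],[2.4,0,0,0,0,0],[3.2,0,0,0,0,0],[4,0,0,0,0,0]]

```text
time: 9.95
tool_pos: [509.1, 66.4, 10.3]
tcp_rot: [-180.0, -0.0, 90.0]
ft_force: [-0.9, -1.6, 0.9]
finger_gap: 13.2
grip_force: 0.7
```

play_rows:
  motion:
    - [[0.8,0,0,0,0,0],[1.6,0,0,0,0,0],[2.4,0,0,0,0,0],[3.2,0,0,0,0,0],[4,0,0,0,0,0]]

```text
time: 10.45
tool_pos: [509.1, 106.2, 10.3]
tcp_rot: [-180.0, -0.0, 90.0]
ft_force: [0.9, -2.2, -0.2]
finger_gap: 13.0
grip_force: 0.7
```

```bash
python3 to.py 509.5 136 10.5 90;  python3 - <<'E'
from h import *
snap('wrist','w9.png'); im=cv2.imread('pics/w9.png').astype(np.float32).sum(2)
for v in (60,100,140,180,210): 
    gr=np.abs(np.diff(cv2.GaussianBlur(im,(3,3),0)[v])); k=np.argsort(gr[150:360])[-8:]+150
    print(v,sorted(k.tolist()))
print('rear', np.argsort(np.abs(np.diff(cv2.GaussianBlur(im,(3,3),0)[200:260,205])))[-4:]+200)
print('rear', np.argsort(np.abs(np.diff(cv2.GaussianBlur(im,(3,3),0)[200:260,310])))[-4:]+200)
E
```

```text
t 10.45 [509.1 106.2  10.3] [-180.   -0.   90.] F [ 0.9 -2.2 -0.2] gap 13.0
[ 2.98  0.04 -0.02] [-0. -0. -0.]
60 [179, 180, 181, 248, 309, 338, 339, 340]
100 [181, 182, 183, 237, 306, 307, 336, 337]
140 [184, 185, 191, 299, 300, 333, 334, 335]
180 [173, 174, 175, 187, 188, 330, 331, 332]
210 [188, 189, 190, 250, 268, 269, 328, 329]
rear [242 239 241 240]
rear [241 257 255 256]
```

Run:
```python
from h import *
c=wcam('w9.png'); print(back(c,[(205,241),(310,241),(180,60),(339,60)],18).round(1))
```

```text
[[485.6 117.9  18. ]
 [531.8 117.9  18. ]
 [479.7 192.5  18. ]
 [539.  192.5  18. ]]
```

Teeth are at y≈218 and the rail face at about 248.5, so roughly 30 mm remain. I'll push slowly.

play_rows:
  motion:
    - [[0.5,0,0,0,0,0],[1,0,0,0,0,0],[1.5,0,0,0,0,0],[2,0,0,0,0,0],[2.4,0,0,0,0,0]]

```text
time: 11.0
tool_pos: [509.0, 130.0, 10.2]
tcp_rot: [-180.0, -0.0, 90.0]
ft_force: [-0.8, -0.7, -0.5]
finger_gap: 13.1
grip_force: 0.3
```

play_rows:
  motion:
    - [[0.15,0,0,0,0,0],[0.3,0,0,0,0,0],[0.4,0,0,0,0,0],[0.4,0,0,0,0,0]]

```text
time: 11.4
tool_pos: [509.1, 133.6, 10.3]
tcp_rot: [-180.0, -0.0, 90.0]
ft_force: [-0.9, -0.9, -0.6]
finger_gap: 12.6
grip_force: 0.0
```

```bash
python3 to.py 509.5 136 10.5 90
```

```text
t 11.4 [509.1 133.6  10.3] [-1.800e+02 -1.000e-02  8.999e+01] F [-0.9 -0.9 -0.6] gap 12.6
[ 0.24  0.04 -0.02] [-0.   -0.01 -0.01]
```

Not touching yet, so I'll go on in 1 mm rows and watch the force.

play_rows:
  motion:
    - [[0.1,0,0,0,0,0],[0.2,0,0,0,0,0],[0.3,0,0,0,0,0],[0.3,0,0,0,0,0]]

```text
time: 11.8
tool_pos: [509.2, 136.7, 10.3]
tcp_rot: [180.0, -0.0, 90.0]
ft_force: [-0.0, 0.7, -0.3]
finger_gap: 12.7
grip_force: 0.0
```

Run:
```python
from h import *
s=sensors.sense(); print(s['ft_force'],s['tool_pos'],s['grip_force'])
d=snap('wrist','w10.png'); im=cv2.imread('pics/w10.png').astype(np.float32).sum(2); c=wcam('w10.png')
for u in (205,310):print('rear', np.argsort(np.abs(np.diff(cv2.GaussianBlur(im,(3,3),0)[225:260,u])))[-4:]+225)
print(back(c,[(205,241)],18))
d=snap('top','t2.png')
im=cv2.imread('pics/t2.png')[160:240,150:310]; cv2.imwrite('pics/t2b.png',cv2.resize(im,None,fx=5,fy=5,interpolation=cv2.INTER_CUBIC))
```

```text
[-0.00594088  0.7025187  -0.31705166] [509.17699498 136.67498684  10.30867678] 0.0
rear [239 244 241 240]
rear [245 241 240 244]
[[485.63024439 148.32386922  18.        ]]
```

play_rows:
  motion:
    - [[0.1,0,0,0,0,0],[0.2,0,0,0,0,0],[0.3,0,0,0,0,0]]

```text
time: 12.2
tool_pos: [509.1, 139.4, 10.3]
tcp_rot: [-180.0, 0.0, 90.0]
ft_force: [-0.0, -6.5, 1.7]
finger_gap: 12.9
grip_force: 3.3
```

play_rows:
  motion:
    - [[0.1,0,0,0,0,0],[0.2,0,0,0,0,0]]

```text
time: 12.4
tool_pos: [509.1, 139.6, 10.3]
tcp_rot: [-180.0, 0.2, 90.0]
ft_force: [-1.5, -15.8, 3.0]
finger_gap: 12.6
grip_force: 7.8
```

Force rises to 16 N, so the teeth are against the rail. I'll back off, rise clear of the gap and check.

play_rows:
  motion:
    - [[-0.8,0,0,0,0,0],[-1.6,0,0,0,0,0],[-2,0,-1,0,0,0],[-2,0,-4,0,0,0],[-2,0,-8,0,0,0]]

```text
time: 12.9
tool_pos: [507.2, 121.0, 89.7]
tcp_rot: [-179.7, 0.0, 90.0]
ft_force: [1.0, 0.4, -0.8]
finger_gap: 12.7
grip_force: 0.0
```

play_rows:
  motion:
    - [[0,0,-4.5,0,0,0],[0,0,-9,0,0,0],[0,0,-13,0,0,0],[0,0,-17,0,0,0],[0,0,-17,0,0,0]]

```text
time: 13.4
tool_pos: [512.2, 122.0, 268.7]
tcp_rot: [179.3, -0.1, 90.0]
ft_force: [-0.1, -0.2, 0.6]
finger_gap: 12.9
grip_force: 0.0
```

Run:
```python
from h import *
from h import wcam
d=snap('wrist','w11.png'); c=wcam('w11.png'); im=cv2.imread('pics/w11.png')
print(c['t'])
# comb footprint: project expected comb; brown saturated mask inside parking region
hsv=cv2.cvtColor(im,cv2.COLOR_BGR2HSV)
P=np.array([[509,199,18.],[479,150,18],[539,150,18],[479,236,18],[539,236,18],[509,249,9],[422,249,18],[600,249,18]])
q=(c['R']@P.T).T+c['t']; q=(c['mtx']@q.T).T; q=q[:,:2]/q[:,2:]; print(q.round(0).tolist())
g=cv2.GaussianBlur(im.astype(np.float32).sum(2),(3,3),0)
for y in (160,180,200,220):
    a=(c['R']@np.array([509,y,18.]))+c['t']; a=c['mtx']@a; v=int(round(a[1]/a[2]))
    gr=np.abs(np.diff(g[v])); k=[int(np.argmax(gr[l:h])+l)+.5 for l,h in((q[1][0]-15,q[1][0]+15),(q[2][0]-15,q[2][0]+15)) for l,h in [(int(l),int(h))]]
    print(y,v,k,back(c,[(k[0],v),(k[1],v)],18)[:,0].round(1))
```

```text
[-514.55191645   67.17776706  446.86186589]
[[252.0, 83.0], [226.0, 128.0], [278.0, 128.0], [224.0, 47.0], [280.0, 47.0], [252.0, 35.0], [170.0, 34.0], [337.0, 34.0]]
160 119 [225.5, 278.5] [478.6 539.4]
180 101 [225.5, 278.5] [479.2 539. ]
200 82 [224.5, 279.5] [478.6 539.7]
220 63 [224.5, 279.5] [479.2 539.3]
```

The comb measures straight, centred at x≈509, with its teeth at the rail. The arm is clear.

```bash
python3 -c "
from h import *
print(job.hand_in())"
```

```text
the job is handed in; nothing more can be done
None
```

The comb went through the gap and lies flat and straight on the centre line with its teeth against the rail; it is handed in, but no verdict came back, and I didn't re-measure the bystanders at the end.

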